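Charge the hand-pump lamp on the bedside cabinet

ROBOT

A 7-joint arm with a two-finger parallel gripper is mounted at the origin on the work surface. World frame = base frame: x ahead of the robot, y to its left, z up, the work surface at z = 0. Lengths are in mm, angles in rad, forces in N, time in s.
With the tool pointing down it reaches from about 425 to 875 mm from the base axis. Payload 9.9 kg.
Tool frame: the origin (TCP) lies at the very end of the fingers, on their centre line; the grasp point (between the pads) lies 19 mm behind it (bot.grasp_offset is the distance from the TCP to the grasp point, in mm); z points along the fingers, y is the line along which they close (so a half turn about z gives the same grasp; the last joint's range is limited). The gripper opens to 85 mm and grips with 20 to 120 N. Pads are 22 mm wide; open, the fingers measure 114 mm over their backs; the gripper's body (76 mm by 85 mm) begins 54 mm behind the grasp point. The pads swing forward as they close: fully open they stand 13 mm farther back than shut.
Start: joints at [-1.216, 0.576, 0.025, 1.437, -0.015, 1.129, -0.057], TCP at [286.769, 611.058, 231.289] pointing down, gripper open.
Joint ranges: [-2.76, 2.76], [-0.34, 2.15], [-1.52, 1.57], [0.19, 2.46], [-1.09, 4.23], [0.17, 1.99], [-2.82, 2.82]. Speed limits (rad/s): [2.22, 2.22, 3.01, 3.01, 3.14, 3.14, 3.14].

INTERFACE

Orientations are given as a unit quaternion [x, y, z, w].
In Python, from workcell import bot gives the robot as it stands. The module is installed in compiled form; this text tells all that it offers.
- The arm moves only by the shell command python3 -m creep 'ROWS' [FORCE]. ROWS is JSON, a list of rows, each a list of 3 entries, a list of its own where there are three numbers: the shift along the tool's x, y, z in m, then the turn, a rotation vector about the tool's x, y, z in degrees, then the opening, from 0 (shut) to 1 (fully open). A call has 1 to 12 rows; each row is the pose to reach, as a shift and turn from the pose commanded when the call began, along the tool's axes at that moment; what a row does not reach only later rows make up. A row lasts 1/8 s, in which the tool goes at most 62.5 mm and 10.7 degrees, less where a joint would pass 70% of its speed; a pose out of reach is approached as far as the arm can. A call with a gripper value outside its range is refused whole. The fingers move at their own pace and stop on an object; FORCE is the grip in N (left out, the last holds). Time passes only in rows, so rows that repeat a pose let the fingers close. It gives the time, the measured TCP pose, the force, the opening and the grip force at its end, in the units of the state.
- bot.get_state(): the state, without advancing time (a new reading comes with each control period).
- bot.camera(name): name is "side" or "top"; returns a dict with "color" (480x640x3 uint8, red, green, blue), "fx", "fy", "cx", "cy" (pixels), "dist" ([k1, k2, p1, p2, k3] as OpenCV has them; the pictures are not rectified), "rvec" (rotation vector, rad) and "tvec" (3), from world to camera coordinates, as OpenCV has them. Camera axes: x right, y down, z forward; pixel columns grow to the right and rows downward; lengths in mm; the calibration is good to about 2 mm. A picture is of the moment at which its call begins. There is no depth.
- bot.job_done(): hands the job in; it is judged then, once.
The state is a dict: "time": time; "q": joint angles; "qd": joint speeds; "joint_torque": joint torques, N m; "position": TCP position; "eef_rot": TCP orientation; "contact_force": force on the tool from outside, world axes, zero at the start; "wrist_torque": the same for the moment, N m; "opening": finger opening in mm; "finger_force": force on a finger pad.
Only numpy, scipy, OpenCV 4.12 (cv2) and the standard library are available. Lean on these libraries where they do the work, as an engineer would, in place of code of your own. Each camera call takes 0.05 s, during which the arm holds its last target. There are 200 camera calls.

TASK

Charge the hand-pump lamp on the bedside cabinet: push its long sprung lever all the way down and let it come all the way back up, four full strokes in all. Then leave the lever up and untouched, with the elephant and the upturned tumbler still standing where they were.

Things in the scene. Friction and masses are not known exactly. Their poses are not given: they have to be found in the camera images.
- lever_pad (a point): Centre of the top face of the pad (46 x 36 mm, 14 thick) ending the lever of a grey torch-shaped lamp 190 mm long with a round 85 mm glass-fronted head, fixed to the top. Moves with the lever: 129 mm above the cabinet top at rest, 76 at the lower stop, shifting < 10 mm level. x runs along the lever to the hinge (20 deg down at rest), y across it, z out of the pad. Body top 56 mm, head top 89 mm high.
- lever (a joint): Angle in rad of the lamp lever, a grey bar 28 mm wide hinged just behind the head, 85 mm up and 108 mm from the pad centre, rising away from the head. 0: up at rest, 20 deg above level; 0.5: lower stop, 9 deg below level. Pushing straight down on the pad works: about 4 N at first, 9 to 10 N at the stop. The spring lifts it back to 0 by itself when let go.
- elephant: White ceramic elephant, loose, about 120 mm long, 60 mm wide and 89 mm high, standing on its four feet; origin at the cabinet top under its middle, z up, head towards its own -x. A bystander.
- tumbler: Plain steel tumbler, loose, standing upside down on its mouth, 78 mm across at the bottom, 62 mm at the top, 110 mm high; origin at the centre of its underside, z up. A bystander.

How it is judged (in metres and radians):
On the way, in this order (a step that is already met when the one before it is completed fails the run):
1. first stroke: the lever pushed down to its stop (value of joint lever above 0.42 rad), for 0.05 s.
2. first stroke: the lever back up at rest (value of joint lever below 0.06 rad), for 0.05 s.
3. second stroke: the lever pushed down to its stop (value of joint lever above 0.42 rad), for 0.05 s.
4. second stroke: the lever back up at rest (value of joint lever below 0.06 rad), for 0.05 s.
5. third stroke: the lever pushed down to its stop (value of joint lever above 0.42 rad), for 0.05 s.
6. third stroke: the lever back up at rest (value of joint lever below 0.06 rad), for 0.05 s.
7. fourth stroke: the lever pushed down to its stop (value of joint lever above 0.42 rad), for 0.05 s.
8. fourth stroke: the lever back up at rest (value of joint lever below 0.06 rad), for 0.05 s.
At the end, for the whole second after the job is handed in: After four full strokes (each down past 0.42 rad, within 9 mm of the stop at the pad, and back up below 0.06 rad) the lever is up within 0.06 rad of rest, and the elephant and the tumbler stand still, upright within 0.3 rad and within 30 mm of where they began (value of joint lever below 0.06 rad and distance of each of elephant, tumbler from where it was at the start of the episode below 0.03 m and angle between each of elephant, tumbler's own z axis and vertical below 0.3 rad and linear speed of each of elephant, tumbler below 0.02 m/s); the robot touches nothing.
It fails at once if the elephant pushed more than 30 mm or tipped (distance of elephant from where it was at the start of the episode above 0.03 m or angle between elephant's own z axis and vertical above 0.3 rad).
It fails at once if the tumbler pushed more than 30 mm or tipped (distance of tumbler from where it was at the start of the episode above 0.03 m or angle between tumbler's own z axis and vertical above 0.3 rad).
It also fails if it takes over 43 s, if anything falls off the work surface, if the arm or the gripper's body presses on something with over 40 N, if the wrist force passes 120 N, or if a joint passes its speed limit or range.

## Working session

There is one attempt and no reset: what is moved stays moved. The work goes in short steps, Python scripts to look and compute and a shell command to move; the robot and the scene stay as the last step left them, time stands still between calls to the robot, and variables do not carry over. Pictures are saved under pics/ and viewed, at most 10 in all, crops included, and the job is handed in when it is done.

```bash
mkdir -p pics; cat > h.py <<'E'
import numpy as np, cv2, json
from workcell import bot
from scipy.spatial.transform import Rotation as R
def ray(c,uv):
    K=np.array([[c["fx"],0,c["cx"]],[0,c["fy"],c["cy"]],[0,0,1.]])
    p=cv2.undistortPoints(np.array([[uv]],float),K,np.array(c["dist"],float))[0,0]
    M=cv2.Rodrigues(np.array(c["rvec"],float))[0]; t=np.array(c["tvec"],float).ravel()
    return -M.T@t, M.T@np.array([p[0],p[1],1])
def atz(c,uv,z):
    o,d=ray(c,uv); return o+d*(z-o[2])/d[2]
def tri(c1,a,c2,b):
    o1,d1=ray(c1,a);o2,d2=ray(c2,b)
    s=np.linalg.lstsq(np.c_[d1,-d2],o2-o1,rcond=None)[0]
    p,q=o1+d1*s[0],o2+d2*s[1]; return (p+q)/2,np.linalg.norm(p-q)
E
python3 - <<'E'
from h import *
import pickle
o={}
for n in("side","top"):
    c=bot.camera(n);o[n]=c;cv2.imwrite(f"pics/{n}0.png",c["color"][:,:,::-1])
    print(n,ray(c,(320,240)))
pickle.dump(o,open("c0.pkl","wb"))
s=bot.get_state();print(s["time"],s["position"],s["eef_rot"],R.from_quat(s["eef_rot"]).as_matrix().round(3))
E
```

```text
side (array([434.55803746, 547.24754013, 552.88343815]), array([ 0.2227692 , -0.77525028, -0.59116738]))
top (array([ 507.05643895,    5.27700156, 1023.74365938]), array([ 0.08496368, -0.00717771, -0.99643443]))
0.1 [286.58660578 610.68514913 230.51879954] [ 2.17624317e-01  9.76032318e-01 -7.45850392e-04 -1.20971320e-04] [[-0.905  0.425 -0.001]
 [ 0.425  0.905 -0.001]
 [-0.    -0.002 -1.   ]]
```

View pics/side0.png

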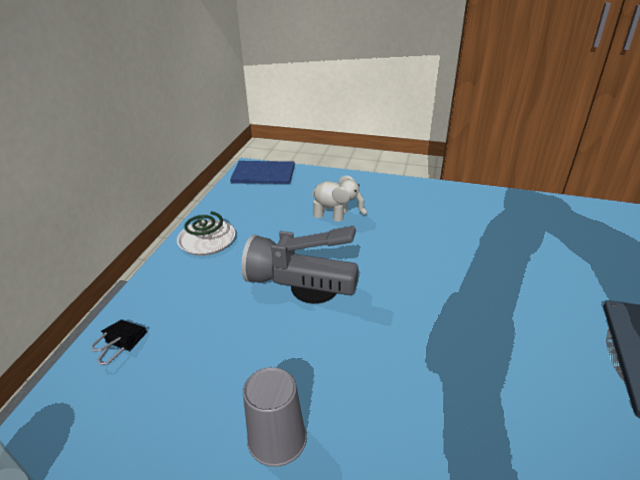

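View pics/top0.png

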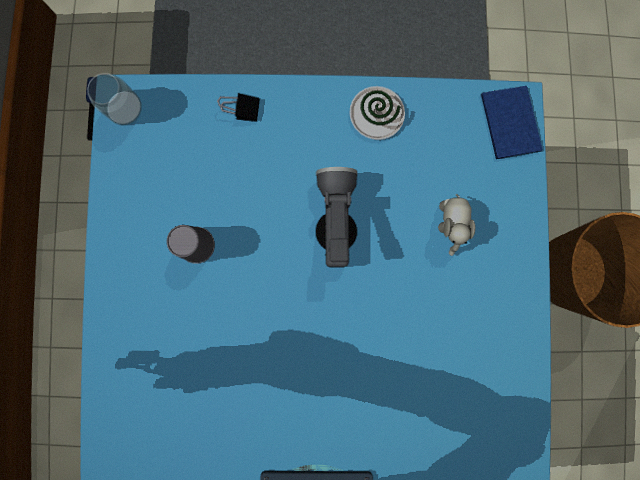

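The side view shows the lamp with its pad near (338,236), the elephant behind it at (338,200) and the tumbler in front at (275,415). The top view shows the lever running straight down the image, with the pad near (337,252). The tumbler is at (188,242) and the elephant at (457,225).

```bash
python3 - <<'E'
from h import *
import pickle
o=pickle.load(open("c0.pkl","rb"))
a=cv2.resize(o["top"]["color"][160:280,290:390,::-1],None,fx=4,fy=4,interpolation=2)
b=cv2.resize(o["side"]["color"][220:310,230:370,::-1],None,fx=4,fy=4,interpolation=2)
im=np.zeros((480,960,3),np.uint8);im[:,:400]=a;im[:360,400:]=b
im=im[:,:]
cv2.imwrite("pics/crop.png",cv2.resize(im,(800,400),interpolation=cv2.INTER_AREA))
t,s=o["top"],o["side"]
print(tri(t,(337,253),s,(340,235)))
for uv in((337,243),(337,253),(337,266)):print(uv,atz(t,uv,129))
print("head",atz(t,(337,180),89),"elephant",atz(t,(457,225),60),"tumbler top",atz(t,(184,240),110))
E
```

```text
(array([563.54753566, -32.08071867, 127.39062709]), np.float64(7.55222644108923))
(337, 243) [578.18987034 -32.55307257 129.        ]
(337, 253) [559.73795972 -32.71568836 129.        ]
(337, 266) [535.83685326 -32.92872864 129.        ]
head [704.53149651 -33.19813184  89.        ] elephant [ 622.99194371 -277.27327988   60.        ] tumbler top [581.79553166 255.22444894 110.        ]
```

View pics/crop.png

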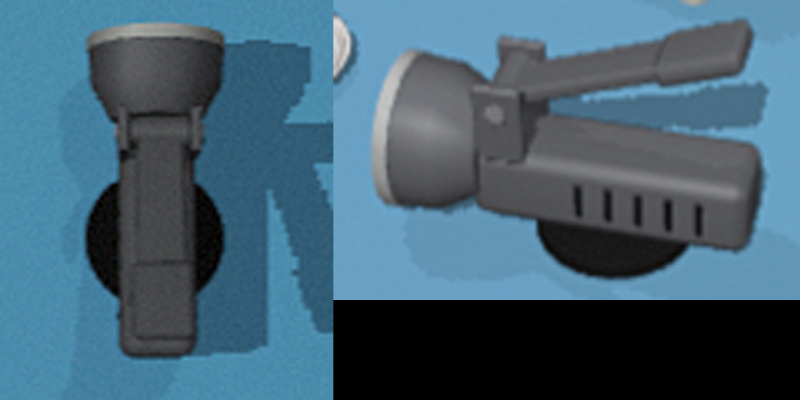

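The pad centre comes out at about (565, -32.5, 129), which fits the given height, and the lever runs along +x. I'll cross at a height of 230 mm with the fingers closing.

```bash
python3 -m creep '[[[-0.04,-0.035,0],[0,0,-2],0],[[-0.08,-0.07,0],[0,0,-4],0],[[-0.12,-0.106,0],[0,0,-6],0],[[-0.16,-0.141,0],[0,0,-8],0],[[-0.2,-0.176,0],[0,0,-10],0],[[-0.24,-0.212,0],[0,0,-12],0],[[-0.28,-0.247,0],[0,0,-14],0],[[-0.32,-0.282,0],[0,0,-16],0],[[-0.36,-0.318,0],[0,0,-18],0],[[-0.4,-0.353,0],[0,0,-20],0],[[-0.44,-0.388,0],[0,0,-22],0],[[-0.48,-0.424,0],[0,0,-24],0]]' 40
```

```text
time: 1.6
position: [541.5, 21.8, 231.1]
eef_rot: [0.009, 1.0, 0.0, -0.0]
contact_force: [0.7, 0.6, -0.8]
opening: -0.1
finger_force: 0.0
```

```bash
cat > st.py <<'E'
from h import *
s=bot.get_state();M=R.from_quat(s["eef_rot"]).as_matrix()
print(s["time"],s["position"],M.round(3).tolist(),np.round(s["q"],2),s["contact_force"],s["opening"])
print("to above pad (tool, mm):",M.T@(np.array([565,-32.5,145])-s["position"]))
E
python3 st.py
```

```text
1.6 [541.50788287  21.76129809 231.13259096] [[-1.0, 0.018, -0.0], [0.018, 1.0, 0.0], [0.0, 0.0, -1.0]] [-0.16  0.38  0.04  1.79 -0.02  0.97  1.45] [ 0.67172981  0.62856934 -0.76739687] -0.052259135170013064
to above pad (tool, mm): [-24.51765392 -53.82639673  86.1196547 ]
```

```bash
python3 -m creep '[[[-0.012,-0.027,0.02],[0,0,0],0],[[-0.024,-0.054,0.04],[0,0,0],0],[[-0.024,-0.054,0.06],[0,0,0],0],[[-0.024,-0.054,0.08],[0,0,0],0],[[-0.024,-0.054,0.086],[0,0,0],0],[[-0.024,-0.054,0.086],[0,0,0],0]]'; python3 - <<'E'
from h import *
ims=[]
for n in("side","top"):
    c=bot.camera(n)["color"][:,:,::-1]
    ims.append(cv2.resize(c[160:300,250:390],(400,400),interpolation=2))
cv2.imwrite("pics/chk.png",np.hstack(ims))
E
python3 st.py
```

```text
time: 2.35
position: [564.0, -31.1, 145.2]
eef_rot: [0.01, 1.0, -0.0, -0.0]
contact_force: [0.6, -0.0, 0.8]
opening: -0.3
finger_force: 0.0
2.45 [564.48998536 -31.11402016 145.99371383] [[-1.0, 0.02, 0.001], [0.02, 1.0, -0.0], [-0.001, -0.0, -1.0]] [-0.06  0.5   0.05  1.84 -0.03  0.79  1.55] [0.65696201 0.01680394 0.51114336] 0.11801636294564774
to above pad (tool, mm): [-0.53633354 -1.3755977   0.99428344]
```

View pics/chk.png

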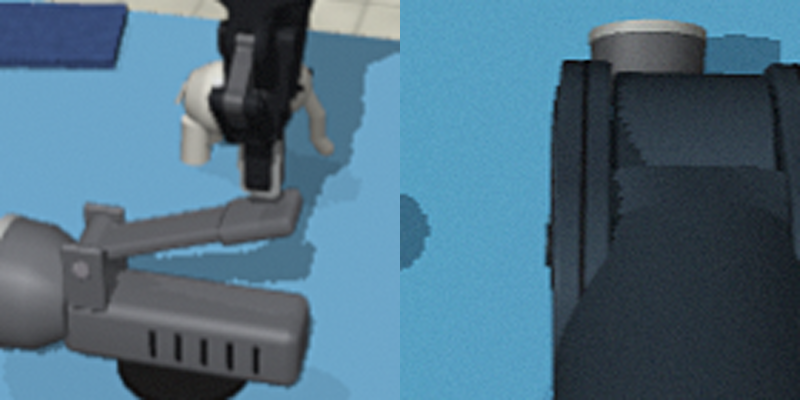

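The fingers sit centred over the pad with about 15 mm of clearance. I'll do the first stroke gently and read the force at the bottom.

```bash
python3 -m creep '[[[0,-0.001,0.012],[0,0,0],0],[[0,-0.001,0.024],[0,0,0],0],[[0,-0.001,0.036],[0,0,0],0],[[0,-0.001,0.048],[0,0,0],0],[[0,-0.001,0.058],[0,0,0],0],[[0,-0.001,0.063],[0,0,0],0],[[0,-0.001,0.066],[0,0,0],0],[[0,-0.001,0.066],[0,0,0],0]]'; python3 - <<'E'
from h import *
c=bot.camera("side")["color"][:,:,::-1]
cv2.imwrite("pics/down.png",cv2.resize(c[200:310,230:370],(700,550),interpolation=2))
E
python3 st.py
```

```text
time: 3.45
position: [562.5, -32.3, 78.7]
eef_rot: [0.01, 1.0, -0.0, -0.001]
contact_force: [-6.1, 0.3, 9.4]
opening: -0.3
finger_force: 4.9
3.5 [562.49150446 -32.31861757  78.77465038] [[-1.0, 0.02, -0.003], [0.02, 1.0, -0.0], [0.003, -0.0, -1.0]] [-0.05  0.59  0.04  1.91 -0.03  0.64  1.56] [-5.57482845  0.51917834  9.64792924] 0.0671375063456073
to above pad (tool, mm): [ -2.32329489  -0.14228735 -66.23220091]
```

View pics/down.png

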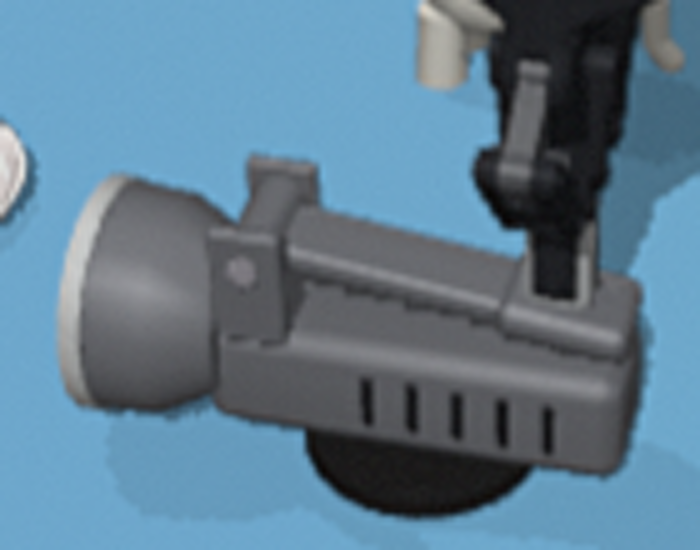

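The lever is down near its stop at TCP height 78.8 mm and 9.4 N. I'll press 2 mm more to make sure, then raise fully clear.

```bash
python3 -m creep '[[[0,0,0.002],[0,0,0],0],[[0,0,0.002],[0,0,0],0]]'; python3 -m creep '[[[0,0,-0.012],[0,0,0],0],[[0,0,-0.026],[0,0,0],0],[[0,0,-0.04],[0,0,0],0],[[0,0,-0.054],[0,0,0],0],[[0,0,-0.066],[0,0,0],0],[[0,0,-0.068],[0,0,0],0],[[0,0,-0.068],[0,0,0],0],[[0,0,-0.068],[0,0,0],0]]'; python3 - <<'E'
from h import *
c=bot.camera("side")["color"][:,:,::-1]
cv2.imwrite("pics/up.png",cv2.resize(c[200:310,230:370],(700,550),interpolation=2))
E
```

```text
time: 3.75
position: [562.6, -32.3, 77.1]
eef_rot: [0.01, 1.0, -0.0, -0.001]
contact_force: [-7.0, -0.6, 12.2]
opening: -0.1
finger_force: 6.1
time: 4.75
position: [563.5, -32.2, 144.7]
eef_rot: [0.01, 1.0, -0.0, -0.001]
contact_force: [0.3, -0.5, -0.0]
opening: 0.3
finger_force: 0.0
```

View pics/up.png

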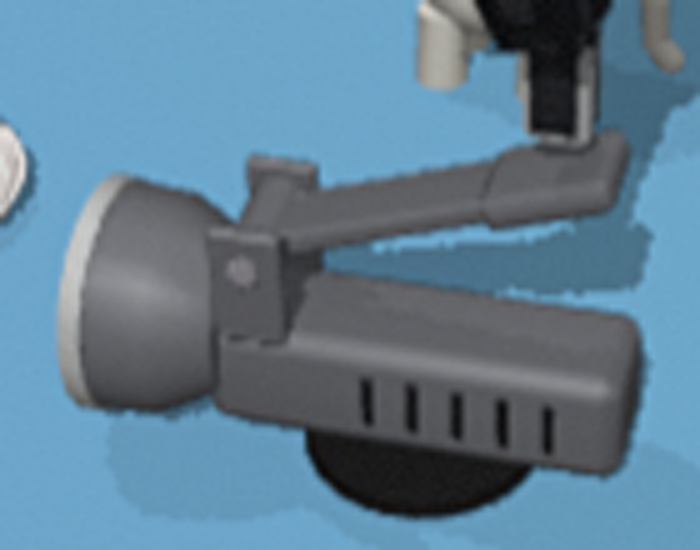

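The first stroke is complete: 12 N at 77 mm means it hit the stop, and the lever is back at its rest angle with the force at zero. Now I'll do the other three with the same numbers.

```bash
for k in 2 3 4; do python3 -m creep '[[[0,0,0.012],[0,0,0],0],[[0,0,0.024],[0,0,0],0],[[0,0,0.036],[0,0,0],0],[[0,0,0.048],[0,0,0],0],[[0,0,0.058],[0,0,0],0],[[0,0,0.064],[0,0,0],0],[[0,0,0.068],[0,0,0],0],[[0,0,0.068],[0,0,0],0],[[0,0,0.068],[0,0,0],0]]' | grep -E "time|pos|contact"; python3 -m creep '[[[0,0,-0.012],[0,0,0],0],[[0,0,-0.026],[0,0,0],0],[[0,0,-0.04],[0,0,0],0],[[0,0,-0.054],[0,0,0],0],[[0,0,-0.066],[0,0,0],0],[[0,0,-0.068],[0,0,0],0],[[0,0,-0.068],[0,0,0],0],[[0,0,-0.068],[0,0,0],0]]'| grep -E "time|pos|contact"; done
```

```text
time: 5.92
position: [562.4, -32.3, 77.0]
contact_force: [-6.9, -0.1, 15.1]
time: 6.92
position: [563.6, -32.2, 144.7]
contact_force: [-1.0, -0.1, 0.3]
time: 8.05
position: [562.4, -32.3, 77.0]
contact_force: [-7.5, 0.2, 15.0]
time: 9.05
position: [563.5, -32.1, 144.7]
contact_force: [-0.4, 0.4, -0.7]
time: 10.18
position: [562.4, -32.3, 77.0]
contact_force: [-7.2, 0.2, 15.1]
time: 11.18
position: [563.5, -32.1, 144.7]
contact_force: [0.5, -0.0, -1.0]
```

All four strokes show about 15 N at the stop and return to zero force. I'll retreat straight up and check the scene.

```bash
python3 -m creep '[[[0,0,-0.03],[0,0,0],0],[[0,0,-0.06],[0,0,0],0],[[0,0,-0.09],[0,0,0],0],[[0,0,-0.1],[0,0,0],0],[[0,0,-0.1],[0,0,0],0],[[0,0,-0.1],[0,0,0],0],[[0,0,-0.1],[0,0,0],0]]'; python3 - <<'E'
from h import *
c=bot.camera("side")["color"][:,:,::-1]
cv2.imwrite("pics/end.png",c)
E
```

```text
time: 12.05
position: [563.6, -32.2, 244.2]
eef_rot: [0.01, 1.0, -0.0, -0.001]
contact_force: [0.5, 0.1, 0.1]
opening: 0.4
finger_force: 0.0
```

View pics/end.png

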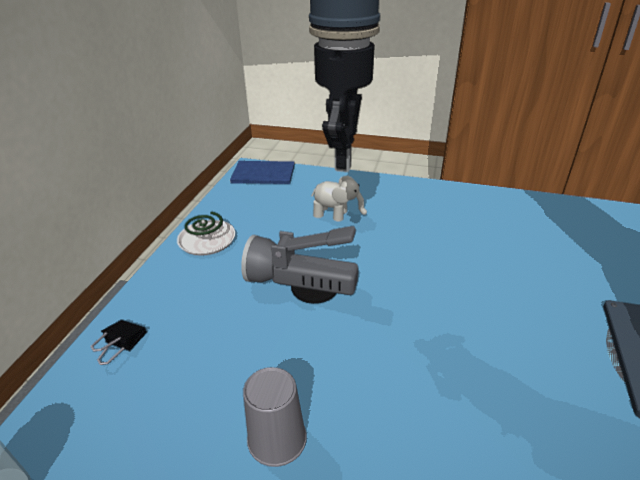

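The lever is up with its pad at (338,236), and the elephant (338,200) and tumbler (275,415) are where they started. The arm is clear.

```bash
python3 -c "
from workcell import bot
print(bot.job_done())"
```

```text
the job is handed in; nothing more can be done
None
```

I pumped the lamp lever through four full strokes, left it up and untouched with the elephant and tumbler standing where they were, and handed the job in at about 12 s; no verdict was returned.

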